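Clear the seed counter's hopper and hold its recessed reset button

ROBOT

A 7-joint arm with a two-finger parallel gripper is mounted at the origin on the work surface. World frame = base frame: x ahead of the robot, y to its left, z up, the work surface at z = 0. Lengths are in m, angles in rad, forces in N, time in s.
With the tool pointing down it reaches from about 0.425 to 0.875 m from the base axis. Payload 4.7 kg.
Tool frame: the origin (TCP) lies at the very end of the fingers, on their centre line; the grasp point (between the pads) lies 19 mm behind it; z points along the fingers, y is the line along which they close (so a half turn about z gives the same grasp; the last joint's range is limited). The gripper opens to 87 mm and grips with 3 to 60 N. Pads are 19 mm wide; open, the fingers measure 117 mm over their backs; the gripper's body (75 mm by 190 mm) begins 51 mm behind the grasp point.
Start: joints at [1.259, 0.321, -0.07, 1.45, 0.023, 1.371, -0.057], TCP at [0.208, -0.616, 0.223] pointing down, gripper open.
Joint ranges: [-2.86, 2.86], [-0.3, 2.09], [-1.38, 1.24], [0.06, 2.45], [-1.56, 4.7], [0.09, 2.05], [-2.69, 2.69]. Speed limits (rad/s): [2.57, 2.57, 3.14, 3.14, 3.14, 3.14, 3.14].

INTERFACE

Orientations are given as a rotation vector (axis times angle).
In Python, from bench import ctrl, get_image, job gives the robot as it stands.
- The arm moves only by the shell command python3 -m crank 'ROWS' [FORCE]. ROWS is JSON, a list that holds one entry, the list of rows, each a list of 5 numbers: the shift along the tool's x, y, z in mm, then the turn about the tool's z in rad, then the closure, from -1 (fully open) to 1 (shut), so that 0 is half open. A call has 1 to 10 rows; each row shifts and turns the commanded pose from where the row before left it, along the tool's axes as they then stand; what a row does not reach is not made up. A row lasts 1/12 s, in which the tool goes at most 41.7 mm and 7.16 degrees, less where a joint would pass 70% of its speed; a pose out of reach is approached as far as the arm can. A call with a gripper value outside its range is refused whole. The fingers move at their own pace and stop on an object; FORCE is the grip in N (left out, the last holds). Time passes only in rows, so rows that do not move let the fingers close. It gives the time, the measured TCP pose, the force, the opening and the grip force at its end, in the units of the state.
- ctrl.get_state(): the state, without advancing time (a new reading comes with each control period).
- get_image(name): name is "scene" or "top"; returns a dict with "pixels" (420x560x3 uint8, red, green, blue), "fx", "fy", "cx", "cy" (pixels), "T" (4x4, takes a point from camera to world coordinates). Camera axes: x right, y down, z forward; pixel columns grow to the right and rows downward; lengths in m; the calibration is good to about 2 mm. A picture is of the moment at which its call begins. There is no depth.
- job.close_job(): hands the job in; it is judged then, once.
The state is a dict: "time": time; "joint_positions": joint angles; "qd": joint speeds; "joint_torque": joint torques, N m; "position": TCP position; "tool_rot": TCP orientation; "ft_force": force on the tool from outside, world axes, zero at the start; "torque": the same for the moment, N m; "grip_width": opening from 0.0 (shut) to 1.0 (fully open); "grip_force": force on a finger pad.
Only numpy, scipy, OpenCV 4.12 (cv2) and the standard library are available. Lean on these libraries where they do the work, as an engineer would, in place of code of your own. Each camera call takes 0.05 s, during which the arm holds its last target. There are 200 camera calls.

TASK

Clear and reset the seed counter: by its ball-topped lever, tip the hopper towards the catch tray to about 45 degrees, keep it there for a good second, and bring it back fully level. Then take the square-handled stylus from the tool stand, reach it down through the small round hole in the counter's top and press the recessed reset button fully down. Finish while still gripping the stylus and holding the button down (do not let go); leave the round-handled probe in the stand, and the jars and the dish where they are.

Things in the scene. Friction and masses are not known exactly. Their poses are not given: they have to be found in the camera images.
- seed_counter: Fixed bench seed counter: grey and white box casing 200 (x) x 280 (y) x 90 mm high. Origin under its centre, on the bench; -x is its front, with a steel catch tray (30 mm high, out to x = -173 mm, y 0 to 120 mm). On top: at +y the hopper between two uprights 136 mm high, hinge centre at (0, 60, 130) mm; at -y the reset hole at (-20, -85, 90) mm, flat keys and a display.
- hopper (a joint): Tilt of the open steel hopper (trough 80 x 100 x 35 mm, rim 10 mm above the hinge), rad: 0 = level (a stop), growing as it tips to the counter's front (-x), stop at 1.2. Hinge axis along the counter's y. Stiff (0.12 N m, about 2 N at the ball), it stays where it is left; starts between 0 and 0.2.
- hopper_hinge (a point): Centre of the hopper on its hinge axis, 130 mm above the bench. Axes parallel to the counter's.
- hopper_ball (a point): Centre of the black 20 mm ball on the hopper's upright lever (8 mm rod): 68 mm along the counter's +y from the hinge centre and, when level, 70 mm above the hinge axis (200 mm above the bench). It swings with the hopper on a 70 mm radius towards -x and down. Free space round it for fingers.
- reset_hole (a point): Centre of the mouth of the round hole, 16 mm across (chamfered to about 22 mm at the mouth, dark ring round it), in the counter's flat top, 90 mm above the bench. The well is vertical; the top of the button lies 20 mm below this point. Too narrow for a finger. Its frame is parallel to the counter's.
- reset_button (a joint): Travel of the recessed reset button (black, 13 mm across) in m: 0 = up, 0.006 = fully down at its stop. Spring: 1 N to start, 4 N at the stop; it springs back when let go.
- stylus: Loose aluminium stylus 125 mm long, about 50 g: steel shank 6 mm thick, 60 mm long, then a square handle 14 x 14 x 65 mm, flats facing its x and y (parallel to the stand's). Origin at the tip, z up. It starts upright in one hole of the stand, shoulder on the stand's top: tip 12 mm and handle 72 to 137 mm above the bench; lift it 65 mm to clear.
- stylus_tip (a point): The flat tip of the stylus (same point as the stylus's origin).
- tool_stand: Fixed white block 60 (x) x 150 (y) x 72 mm high, origin at the centre of its underside. Two vertical 9 mm holes, 66 mm deep, at y = -40 and +40 mm: one holds the stylus, the other the probe (either way round).
- probe: Loose short probe, a bystander: round handle 24 mm across and 35 mm tall on an 18 mm shank, standing in the other hole (top 107 mm above the bench). Origin at its tip.
- jar_a: Bystander: closed glass jar 68 mm across, 85 mm tall, origin at the centre of its underside, on the bench to the right.
- jar_b: Bystander: a second, equal glass jar, to the right of the counter.
- dish: Bystander: closed glass dish 90 mm across, 16 mm tall, on the bench beyond the tool stand; origin under its centre.

How it is judged:
On the way, in this order (a step that is already met when the one before it is completed fails the run):
1. the hopper is held tipped at about 45 degrees (36 to 54) (value of joint hopper between 0.63 and 0.94 rad), for 0.8 s.
2. the hopper is back level (within 4 degrees) (value of joint hopper below 0.07 rad), for 0.2 s.
3. the stylus is lifted out of the stand in the fingers (contact force between the fingers and stylus above 1 N and height (world z) of stylus_tip above 0.07 m), for 0.1 s.
4. the stylus, in the fingers, holds the button down through the hole (contact force between the fingers and stylus above 1 N and value of joint reset_button above 0.004 m and z of stylus_tip in the frame of reset_hole below -0.018 m and horizontal distance between stylus_tip and reset_hole below 0.009 m), for 0.3 s.
At the end, for the whole second after the job is handed in: Still gripped by the fingers, the stylus reaches at least 18 mm into the reset hole and keeps the button at least 4 of its 6 mm down; the hopper is level within 4 degrees; the probe is within 20 mm, the jars and dish within 30 mm of where they began (all of step 4 and value of joint hopper below 0.07 rad and distance of probe from where it was at the start of the episode below 0.02 m and distance of each of jar_a, jar_b, dish from where it was at the start of the episode below 0.03 m); the arm keeps its last pose, push and grip.
It fails at once if a jar or the dish is pushed more than 30 mm or tipped over (distance of any of jar_a, jar_b, dish from where it was at the start of the episode above 0.03 m or angle between any of jar_a, jar_b, dish's own z axis and vertical above 0.5 rad).
It fails at once if the probe is taken out of the stand (distance of probe from where it was at the start of the episode above 0.02 m).
It also fails if it takes over 59 s, if anything falls off the work surface, if the arm or the gripper's body presses on something with over 40 N, if the wrist force passes 120 N, or if a joint passes its speed limit or range.

## Working session

There is one attempt and no reset: what is moved stays moved. The work goes in short steps, Python scripts to look and compute and a shell command to move; the robot and the scene stay as the last step left them, time stands still between calls to the robot, and variables do not carry over. Pictures are saved under pics/ and viewed, at most 10 in all, crops included, and the job is handed in when it is done.

```bash
ls; mkdir -p pics; python3 - <<'E'
from bench import ctrl,get_image
import cv2,numpy as np,pickle
d={}
for n in("scene","top"):
    im=get_image(n);d[n]=im;cv2.imwrite(f"pics/{n}0.png",im["pixels"][:,:,::-1]);print(n,im["fx"],im["cx"],im["cy"],np.round(im["T"],3).tolist())
pickle.dump(d,open("im0.pkl","wb"))
s=ctrl.get_state();print({k:np.round(v,3).tolist() for k,v in s.items()})
E
```

```text
pics
scene 421.30366716069636 281.07677146338455 212.31976463237834 [[-0.7, 0.575, -0.424, 1.122], [0.714, 0.576, -0.397, 0.487], [0.016, -0.581, -0.814, 1.182], [0.0, 0.0, 0.0, 1.0]]
top 393.44914550863786 280.8945963610781 210.87160015464568 [[-0.014, -0.995, 0.101, 0.512], [-1.0, 0.013, -0.016, -0.031], [0.014, -0.101, -0.995, 1.11], [0.0, 0.0, 0.0, 1.0]]
{'time': 0.1, 'joint_positions': [1.259, 0.322, -0.07, 1.452, 0.023, 1.371, -0.057], 'qd': [-0.002, -0.001, -0.0, -0.002, -0.0, 0.0, -0.001], 'joint_torque': [-0.001, -49.257, -0.406, -31.34, -0.064, 0.039, 0.0], 'position': [0.208, -0.615, 0.222], 'tool_rot': [-3.098, -0.509, 0.001], 'ft_force': [-1.359, -0.212, 0.237], 'torque': [0.042, 0.035, -0.015], 'grip_force': 0.0, 'grip_width': 0.999}
```

View pics/scene0.png

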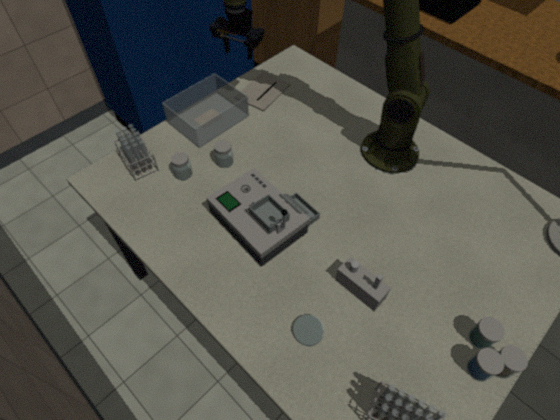

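View pics/top0.png

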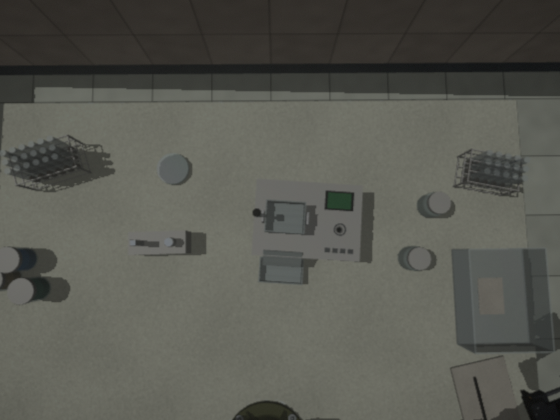

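The scene view shows the counter at about (262,215), the stand at (363,280) and the dish at (307,329). In the top view the ball is at about (257,212), the hole at (339,229), and the stand at (160,243), with the round probe probably at (169,242) and the stylus at its left end. I'll zoom in on both.

```bash
python3 - <<'E'
import cv2,numpy as np,pickle
d=pickle.load(open("im0.pkl","rb"))
t=d["top"]["pixels"][:,:,::-1];s=d["scene"]["pixels"][:,:,::-1]
f=lambda a,k:np.clip(cv2.resize(a,None,fx=k,fy=k,interpolation=cv2.INTER_CUBIC).astype(float)*1.5,0,255).astype(np.uint8)
a=f(t[170:295,240:380],5)[:, :700]      # 5x, origin (240,170)
cv2.imwrite("pics/a.png",a[:600])
b=f(t[225:265,120:215],8)  # 760x320 origin(120,225)
c=f(s[250:310,330:395],4)  # 260x240 origin (330,250)
e=f(s[165:265,200:325],4) #500x400
o=np.zeros((600,800,3),np.uint8);
b=cv2.resize(b,(570,240)); o[:240,:570]=b; o[240:480,:260]=c; o[200:600,280:780][40:]=e[40:]
cv2.imwrite("pics/b.png",o)
E
```

```text
(no output)
```

View pics/a.png

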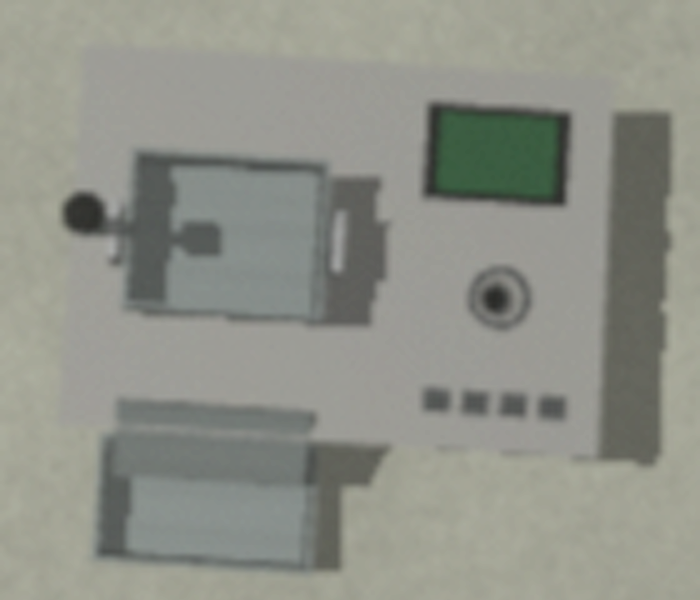

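View pics/b.png

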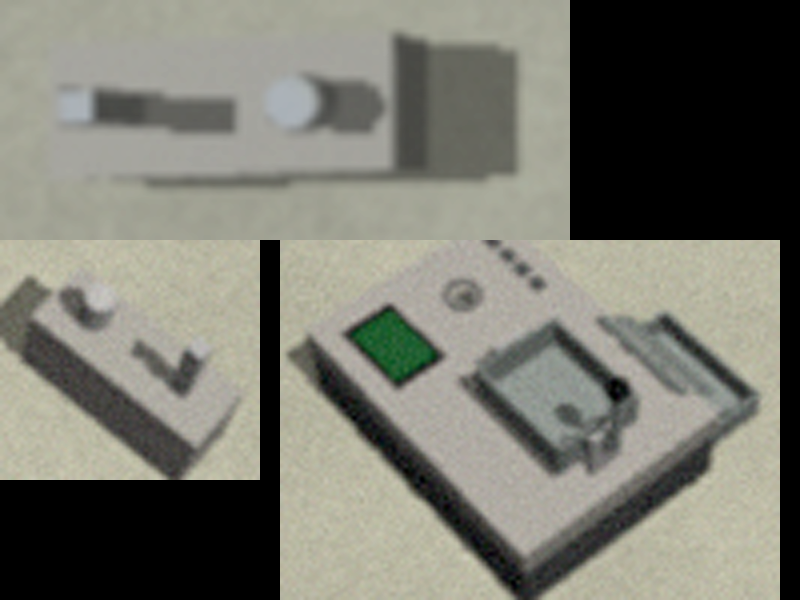

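Crop a (5x from 240,170) shows the ring at (499,297), the ball at (84,213), and the casing corners at (85,47), (612,75), (600,460) and (62,427). Crop b shows the stylus top at (77,106) and the probe at (292,102) at 6x. It also has the scene sightings of the hole, ball and stylus.

```bash
cat > h.py <<'E'
import numpy as np,pickle
from scipy.optimize import least_squares
def ray(im,p):
    T=np.array(im["T"]);return T[:3,3],T[:3,:3]@[(p[0]-im["cx"])/im["fx"],(p[1]-im["cy"])/im["fy"],1]
def atz(im,p,z):
    o,v=ray(im,p);return o+v*(z-o[2])/v[2]
def proj(im,P):
    T=np.array(im["T"]);c=T[:3,:3].T@(np.array(P)-T[:3,3]);return np.array([im["fx"]*c[0]/c[2]+im["cx"],im["fy"]*c[1]/c[2]+im["cy"]])
def tri(l):
    return least_squares(lambda P:np.concatenate([proj(i,P)-p for i,p in l]),[.5,0,.1]).x
E
python3 - <<'E'
from h import *
d=pickle.load(open("im0.pkl","rb"));t,s=d["top"],d["scene"]
A=lambda x,y:((x+.5)/5-.5+240,(y+.5)/5-.5+170)
B=lambda x,y:((x+.5)/6-.5+120,(y+.5)/6-.5+225)
C=[atz(t,A(*p),.09) for p in((85,47),(612,75),(600,460),(62,427))]
print("corners",np.round(C,3).tolist(),"mean",np.mean(C,0), "yaw(-y dir)",[np.degrees(np.arctan2(v[0],-v[1])) for v in(C[1]-C[0],C[2]-C[3])])
for n,p,z,q in(("hole",A(499,297),.09,(245.1,188.4)),("ball",A(84,213),.2,(283.9,211.9)),("sty",B(77,106),.137,(379.6,276.4)),("probe",B(292,102),.107,None)):
    print(n,np.round(atz(t,p,z),4), None if q is None else (np.round(atz(s,q,z),4),np.round(tri([(t,p),(s,q)]),4)))
S=[atz(t,B(*p),.072) for p in((50,40),(394,37),(394,170),(50,178))];print(np.round(S,3).tolist())
E
```

```text
corners [[0.701, 0.015, 0.09], [0.682, -0.262, 0.09], [0.481, -0.248, 0.09], [0.502, 0.029, 0.09]] mean [ 0.5917087  -0.11643402  0.09      ] yaw(-y dir) [np.float64(-3.7391741647233654), np.float64(-4.305512963993478)]
hole [ 0.5663 -0.1986  0.09  ] (array([ 0.5674, -0.1986,  0.09  ]), array([ 0.5665, -0.199 ,  0.0888]))
ball [0.6021 0.0116 0.2   ] (array([0.6031, 0.0123, 0.2   ]), array([0.6022, 0.0116, 0.1985]))
sty [0.5381 0.319  0.137 ] (array([0.5396, 0.3212, 0.137 ]), array([0.538 , 0.3205, 0.1335]))
probe [0.5393 0.2396 0.107 ] None
[[0.569, 0.355, 0.072], [0.568, 0.205, 0.072], [0.51, 0.204, 0.072], [0.509, 0.353, 0.072]]
```

```bash
cat >> h.py <<'E'
from scipy.spatial.transform import Rotation as Ro
from bench import ctrl
def go(target,yaw_deg=None):
    s=ctrl.get_state();R=Ro.from_rotvec(s["tool_rot"]).as_matrix()
    yaw=np.degrees(np.arctan2(R[1,0],R[0,0]))
    print("t",round(s["time"],2),"pos",np.round(s["position"],4),"yaw",round(yaw,2),"tilt",np.round(R[:2,2],4),"F",np.round(s["ft_force"],1),"grip",round(s["grip_width"]*87,1),round(s["grip_force"],1),"j",np.round(s["joint_positions"],2))
    print("shift mm",np.round(R.T@(np.array(target)-s["position"])*1000,1),"turn",None if yaw_deg is None else round(-np.radians(yaw_deg-yaw),3))
E
python3 -m crank '[[[0,0,-12,0.1,-1],[0,0,-12,0.1,-1],[0,0,-12,0.1,-1],[0,0,-12,0.095,-1],[0,0,0,0,-1]]]' 20
python3 -c "
from h import *;go([.6015,.0115,.27],-4)"
```

```text
time: 0.52
position: [0.2084, -0.6167, 0.2729]
tool_rot: [3.136, -0.112, 0.002]
ft_force: [-0.7, 0.3, 0.3]
grip_width: 1.001
grip_force: 0.0
t 0.52 pos [ 0.2084 -0.6167  0.2729] yaw -4.1 tilt [ 0.0012 -0.0035] F [-0.7  0.3  0.3] grip 87.1 0.0 j [ 1.22  0.3  -0.02  1.38  0.01  1.46 -0.44]
shift mm [ 347.2 -654.8    1.2] turn -0.002
```

```bash
python3 -m crank '[[[17,-32,0,0,-1],[17,-32,0,0,-1],[17,-32,0,0,-1],[17,-32,0,0,-1],[17,-32,0,0,-1],[17,-32,0,0,-1],[17,-32,0,0,-1],[17,-32,0,0,-1],[17,-32,0,0,-1],[17,-32,0,0,-1]]]'
python3 -m crank '[[[17,-32,0,0,-1],[17,-32,0,0,-1],[17,-32,0,0,-1],[17,-32,0,0,-1],[17,-32,0,0,-1],[17,-32,0,0,-1],[17,-32,0,0,-1],[17,-32,0,0,-1],[17,-32,0,0,-1],[0,0,0,0,-1]]]'
python3 -c "
from h import *;go([.6015,.0115,.181],-4)"
```

```text
time: 1.35
position: [0.4, -0.3065, 0.2697]
tool_rot: [-3.14, 0.104, 0.001]
ft_force: [1.2, 0.1, 0.2]
grip_width: 0.997
grip_force: 0.0
time: 2.18
position: [0.574, -0.0223, 0.2694]
tool_rot: [-3.134, 0.086, -0.0]
ft_force: [-0.2, 1.4, -0.7]
grip_width: 0.995
grip_force: 0.0
t 2.18 pos [ 0.574  -0.0223  0.2694] yaw -3.15 tilt [0.0004 0.006 ] F [-0.2  1.4 -0.7] grip 86.6 0.0 j [ 0.51  0.18 -0.59  1.56  0.1   1.43 -1.71]
shift mm [ 25.6 -34.7  88.6] turn 0.015
```

```bash
python3 -m crank '[[[13,-17,0,0.015,-1],[13,-17,0,0,-1],[0,0,20,0,-1],[0,0,20,0,-1],[0,0,20,0,-1],[0,0,0,0,-1],[0,0,0,0,-1]]]'
python3 - <<'E'
from h import *;from bench import get_image;import cv2
go([.6015,.0115,.181],-4)
im=get_image("scene");cv2.imwrite("pics/c.png",cv2.resize(im["pixels"][120:300,180:400,::-1],None,fx=3.3,fy=3.3))
E
```

```text
time: 2.77
position: [0.5996, -0.0, 0.209]
tool_rot: [3.139, -0.13, -0.005]
ft_force: [0.4, 0.0, -0.4]
grip_width: 0.996
grip_force: 0.0
t 2.77 pos [ 0.5996 -0.      0.209 ] yaw -4.73 tilt [-0.0034  0.0001] F [ 0.4  0.  -0.4] grip 86.7 0.0 j [ 0.45  0.27 -0.59  1.58  0.16  1.34 -1.81]
shift mm [  1.  -11.6  28. ] turn -0.013
```

View pics/c.png

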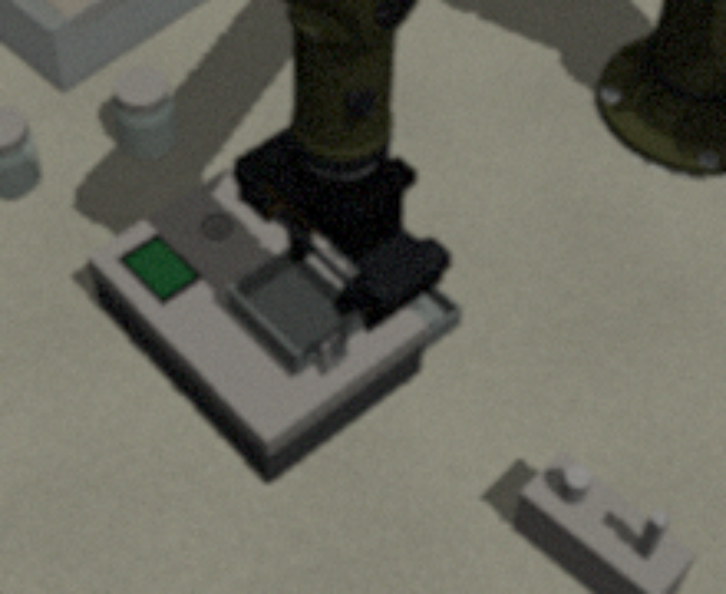

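The picture shows the gripper at (340,250) over the hopper's lever end, with the ball hidden between the fingers. The hopper still looks level. Next I centre along y, go down and close.

```bash
python3 -m crank '[[[1,-11,0,-0.013,-1],[0,0,14,0,-1],[0,0,14,0,-1],[0,0,0,0,-1],[0,0,0,0,-1]]]'
python3 -c "
from h import *;go([.6015,.0115,.181],-4)"
python3 -m crank '[[[0,0,0,0,1],[0,0,0,0,1],[0,0,0,0,1],[0,0,0,0,1],[0,0,0,0,1],[0,0,0,0,1],[0,0,0,0,1]]]' 15
python3 -c "
from h import *;go([.6015,.0115,.181],-4)"
```

```text
time: 3.23
position: [0.6029, 0.0118, 0.1832]
tool_rot: [-3.14, 0.11, -0.001]
ft_force: [0.1, 0.9, 0.7]
grip_width: 0.999
grip_force: 0.0
t 3.23 pos [0.6029 0.0118 0.1832] yaw -4.01 tilt [0.0004 0.0002] F [0.1 0.9 0.7] grip 86.9 0.0 j [ 0.43  0.3  -0.6   1.61  0.17  1.29 -1.83]
shift mm [-1.4  0.4  2.2] turn -0.0
time: 3.82
position: [0.6027, 0.0111, 0.1826]
tool_rot: [3.139, -0.112, -0.0]
ft_force: [-0.0, -0.9, -1.3]
grip_width: 0.553
grip_force: 0.0
t 3.82 pos [0.6027 0.0111 0.1826] yaw -4.08 tilt [-0.     -0.0001] F [-0.  -0.9 -1.3] grip 48.1 0.0 j [ 0.43  0.3  -0.6   1.61  0.17  1.29 -1.83]
shift mm [-1.3 -0.3  1.6] turn -0.001
```

```bash
python3 -m crank '[[[0,0,0,0,1],[0,0,0,0,1],[0,0,0,0,1],[0,0,0,0,1],[0,0,0,0,1],[0,0,0,0,1],[0,0,0,0,1],[0,0,0,0,1]]]' 15
python3 -c "
from h import *;go([.6015,.0115,.181],-4)"
```

```text
time: 4.48
position: [0.6027, 0.0115, 0.1825]
tool_rot: [-3.139, 0.111, -0.0]
ft_force: [0.5, 0.7, -0.7]
grip_width: 0.211
grip_force: 15.0
t 4.48 pos [0.6027 0.0115 0.1825] yaw -4.06 tilt [0.     0.0004] F [ 0.5  0.7 -0.7] grip 18.3 15.0 j [ 0.43  0.3  -0.6   1.61  0.17  1.29 -1.83]
shift mm [-1.2  0.1  1.5] turn -0.001
```

```bash
python3 -m crank '[[[-6.9,0,0.3,0,1],[-6.8,0,1,0,1],[-6.7,0,1.7,0,1],[-6.5,0,2.3,0,1],[-6.2,0,3,0,1],[-5.9,0,3.5,0,1],[-5.5,0,4.1,0,1],[-5.1,0,4.6,0,1],[0,0,0,0,1],[0,0,0,0,1]]]'
python3 - <<'E'
from h import *;from bench import get_image;import cv2
go([.6015-.0494,.0115+.0035,.1605],-4)
im=get_image("scene");cv2.imwrite("pics/d.png",cv2.resize(im["pixels"][140:270,180:350,::-1],None,fx=4,fy=4))
E
```

```text
time: 5.32
position: [0.5514, 0.0155, 0.1612]
tool_rot: [-3.139, 0.111, 0.006]
ft_force: [-1.3, 5.1, 1.2]
grip_width: 0.215
grip_force: 15.0
t 5.32 pos [0.5514 0.0155 0.1612] yaw -4.04 tilt [-0.0038  0.0006] F [-1.3  5.1  1.2] grip 18.7 15.0 j [ 0.47  0.2  -0.61  1.76  0.12  1.22 -1.81]
shift mm [0.7 0.4 0.7] turn -0.001
```

View pics/d.png

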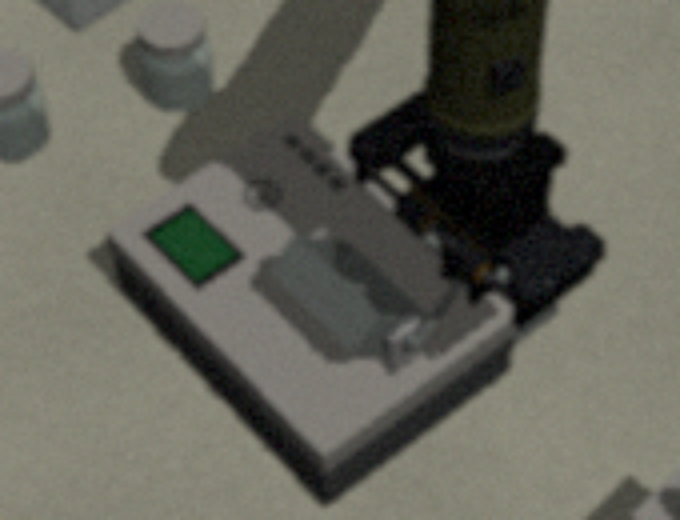

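The hopper is clearly tipped, with its trough at (325,300) leaning towards the tray and the ball in the fingers. I'll hold for over a second, then swing back along the reverse arc with a small overtravel against the stop.

```bash
python3 -m crank '[[[0,0,0,0,1],[0,0,0,0,1],[0,0,0,0,1],[0,0,0,0,1],[0,0,0,0,1],[0,0,0,0,1],[0,0,0,0,1],[0,0,0,0,1],[0,0,0,0,1],[0,0,0,0,1]]]'
python3 -m crank '[[[0,0,0,0,1],[0,0,0,0,1],[5.1,0,-4.6,0,1],[5.5,0,-4.1,0,1],[5.9,0,-3.5,0,1],[6.2,0,-3,0,1],[6.5,0,-2.3,0,1],[6.7,0,-1.7,0,1],[6.8,0,-1,0,1],[6.9,0,-0.3,0,1]]]'
python3 -c "
from h import *;go([.6035,.0115,.181],-4)"
python3 -m crank '[[[1,0,0,0,1],[1,0,0,0,1],[1,0,0,0,1],[0,0,0,0,1],[0,0,0,0,1]]]'
python3 -c "
from h import *;go([.6035,.0115,.181],-4)"
```

```text
time: 6.2
position: [0.5516, 0.0154, 0.1613]
tool_rot: [-3.139, 0.111, 0.007]
ft_force: [-3.2, 4.3, 2.3]
grip_width: 0.212
grip_force: 15.0
time: 7.03
position: [0.6024, 0.0115, 0.1821]
tool_rot: [-3.139, 0.111, 0.003]
ft_force: [-2.2, 3.8, -0.0]
grip_width: 0.21
grip_force: 15.0
t 7.03 pos [0.6024 0.0115 0.1821] yaw -4.06 tilt [-0.0022  0.0003] F [-2.2  3.8 -0. ] grip 18.3 15.0 j [ 0.43  0.3  -0.6   1.61  0.17  1.29 -1.83]
shift mm [ 1.1 -0.1  1.1] turn -0.001
time: 7.45
position: [0.6033, 0.0114, 0.1819]
tool_rot: [3.139, -0.111, -0.01]
ft_force: [-8.4, 4.3, 4.3]
grip_width: 0.215
grip_force: 15.0
t 7.45 pos [0.6033 0.0114 0.1819] yaw -4.05 tilt [-0.0063  0.    ] F [-8.4  4.3  4.3] grip 18.7 15.0 j [ 0.43  0.3  -0.6   1.6   0.18  1.29 -1.83]
shift mm [ 0.2 -0.1  0.9] turn -0.001
```

```bash
python3 -m crank '[[[0,0,0,0,-1],[0,0,0,0,-1],[0,0,0,0,-1],[0,0,0,0,-1],[0,0,0,0,-1],[0,0,0,0,-1],[0,0,0,0,-1],[0,0,-15,0,-1],[0,0,-20,0,-1],[0,0,-20,0,-1]]]'
python3 - <<'E'
from h import *
go([.5385,.3195,.235],0)
from bench import get_image;import cv2
d=pickle.load(open("im0.pkl","rb"));im=get_image("top")
a=np.vstack([cv2.resize(x["pixels"][180:280,240:380,::-1],None,fx=2.9,fy=2.9) for x in(d["top"],im)]);cv2.imwrite("pics/e.png",np.clip(a*1.4,0,255).astype(np.uint8))
E
```

```text
time: 8.28
position: [0.6053, 0.0108, 0.2376]
tool_rot: [3.139, -0.112, -0.002]
ft_force: [0.5, 1.0, -0.2]
grip_width: 0.885
grip_force: 0.0
t 8.28 pos [0.6053 0.0108 0.2376] yaw -4.08 tilt [-0.0013 -0.0002] F [ 0.5  1.  -0.2] grip 77.0 0.0 j [ 0.44  0.27 -0.6   1.53  0.16  1.39 -1.82]
shift mm [ -88.6 -303.2    2.7] turn -0.071
```

```bash
python3 -m crank '[[[-9,-34,0,0,-1],[-9,-34,0,0,-1],[-9,-34,0,0,-1],[-9,-34,0,0,-1],[-9,-34,0,0,-1],[-9,-34,0,0,-1],[-9,-34,0,0,-1],[-9,-34,0,0,-1],[-9,-31,0,0,-1],[0,0,0,-0.07,-1]]]'
python3 - <<'E'
from h import *
from bench import get_image;import cv2
d=pickle.load(open("im0.pkl","rb"));im=get_image("top")
a=np.vstack([cv2.resize(x["pixels"][180:280,240:380,::-1],None,fx=2.9,fy=2.9) for x in(d["top"],im)]);cv2.imwrite("pics/e.png",np.clip(a*1.4,0,255).astype(np.uint8))
go([.5385,.3195,.15],0)
E
```

```text
time: 9.17
position: [0.5419, 0.3281, 0.2377]
tool_rot: [-3.136, -0.017, 0.003]
ft_force: [-2.4, 1.4, -0.7]
grip_width: 0.995
grip_force: 0.0
t 9.22 pos [0.5437 0.3243 0.2375] yaw 0.75 tilt [-0.0009  0.0027] F [ 0.7 -0.2 -0.1] grip 87.1 0.0 j [ 0.01  0.37 -0.76  1.45  0.25  1.42 -2.31]
shift mm [-5.1  5.  87.5] turn 0.013
```

View pics/e.png

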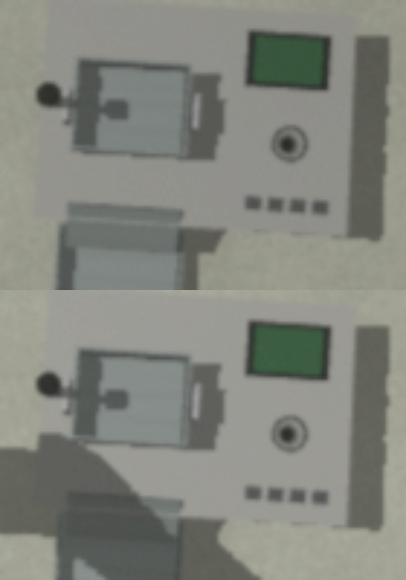

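The hopper in the lower picture matches the level start view, with the ball at (48,94) in both, and the push met the stop. Now for the stylus.

```bash
python3 -m crank '[[[-5,5,0,0.013,-1],[0,0,20,0,-1],[0,0,20,0,-1],[0,0,20,0,-1],[0,0,20,0,-1],[0,0,0,0,-1],[0,0,0,0,-1]]]'
python3 - <<'E'
from h import *
go([.5385,.3195,.093],0)
from bench import get_image;import cv2
im=get_image("scene");cv2.imwrite("pics/f.png",np.clip(cv2.resize(im["pixels"][230:320,310:410,::-1],None,fx=6,fy=6,interpolation=cv2.INTER_CUBIC)*1.4,0,255).astype(np.uint8))
E
```

```text
time: 9.8
position: [0.5418, 0.3112, 0.1567]
tool_rot: [3.139, -0.029, -0.002]
ft_force: [0.6, 0.4, 1.1]
grip_width: 1.0
grip_force: 0.0
t 9.8 pos [0.5418 0.3112 0.1567] yaw -1.07 tilt [-0.0015 -0.0022] F [0.6 0.4 1.1] grip 87.0 0.0 j [ 0.02  0.4  -0.74  1.58  0.28  1.27 -2.35]
shift mm [-3.3 -8.4 63.7] turn -0.019
```

View pics/f.png

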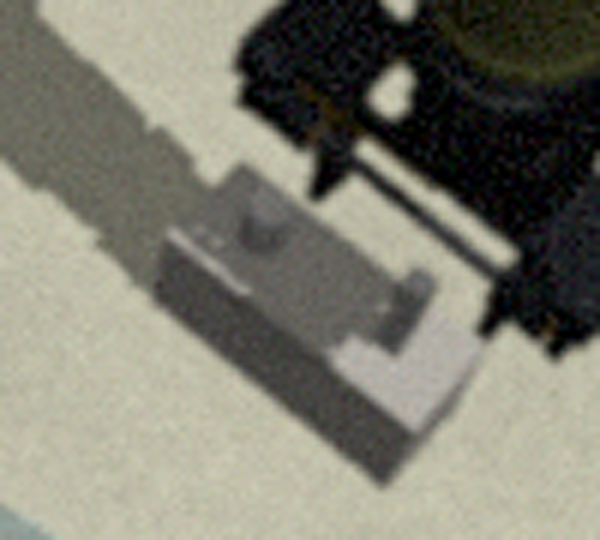

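The fingers at (325,180) and (495,310) straddle the stylus top at (415,280), still above it. I'll correct the rest and check again before going down.

```bash
python3 -m crank '[[[-3.3,-8.4,0,-0.019,-1],[0,0,0,0,-1],[0,0,0,0,-1]]]'
python3 -c "
from h import *;go([.5385,.3195,.093],0)"
```

```text
time: 10.1
position: [0.5383, 0.3239, 0.159]
tool_rot: [-3.14, -0.01, -0.003]
ft_force: [-0.7, -0.6, 0.3]
grip_width: 0.999
grip_force: 0.0
t 10.1 pos [0.5383 0.3239 0.159 ] yaw 0.36 tilt [0.0017 0.0014] F [-0.7 -0.6  0.3] grip 86.9 0.0 j [ 0.    0.4  -0.74  1.57  0.28  1.27 -2.35]
shift mm [ 0.1  4.5 66. ] turn 0.006
```

```bash
python3 -m crank '[[[0,0,0,0,-1],[0,0,0,0,-1],[0,0,0,0,-1],[0,0,0,0,-1]]]' >/dev/null
python3 -c "
from h import *;go([.5385,.3195,.093],0)"
```

```text
t 10.43 pos [0.5384 0.3222 0.1575] yaw 0.26 tilt [ 0.     -0.0002] F [-0.6  0.2 -0.6] grip 86.7 0.0 j [ 0.    0.4  -0.74  1.57  0.28  1.27 -2.35]
shift mm [ 0.1  2.7 64.5] turn 0.005
```

```bash
python3 -m crank '[[[0,2.5,0,0.005,-0.3],[0,0,0,0,-0.3],[0,0,10,0,-0.3],[0,0,13,0,-0.3],[0,0,13,0,-0.3],[0,0,13,0,-0.3],[0,0,10,0,-0.3],[0,0,5,0,-0.3],[0,0,0,0,-0.3],[0,0,0,0,-0.3]]]' >/dev/null
python3 -c "
from h import *;go([.5385,.3195,.093],0)"
python3 -m crank '[[[0,0,0,0,1],[0,0,0,0,1],[0,0,0,0,1],[0,0,0,0,1],[0,0,0,0,1],[0,0,0,0,1],[0,0,0,0,1],[0,0,0,0,1],[0,0,0,0,1],[0,0,0,0,1]]]' 30 >/dev/null
python3 -c "
from h import *;go([.5385,.3195,.093],0)"
```

```text
t 11.27 pos [0.5382 0.32   0.0932] yaw 0.0 tilt [-0.0006 -0.0001] F [0.3 0.5 0.5] grip 56.7 0.0 j [-0.01  0.46 -0.72  1.64  0.32  1.16 -2.38]
shift mm [0.3 0.5 0.2] turn 0.0
t 12.1 pos [0.5383 0.3198 0.0935] yaw -0.01 tilt [-0.     -0.0002] F [-0.1  0.2  0.1] grip 13.9 30.0 j [-0.01  0.46 -0.72  1.64  0.32  1.16 -2.38]
shift mm [0.2 0.3 0.5] turn -0.0
```

Grip width reads 13.9 mm, which matches the 14 mm handle. Lift it straight out.

```bash
python3 -m crank '[[[0,0,-8,0,1],[0,0,-15,0,1],[0,0,-20,0,1],[0,0,-20,0,1],[0,0,-20,0,1],[0,0,-20,0,1],[0,0,-20,0,1],[0,0,-20,0,1],[0,0,-5,0,1],[0,0,0,0,1]]]' >/dev/null
python3 -c "
from h import *;go([.5663,-.1990,.24],0)"
```

```text
t 12.93 pos [0.539  0.3207 0.2435] yaw -0.01 tilt [0.0031 0.0016] F [ 0.5  0.5 -0.5] grip 13.7 30.0 j [ 0.01  0.35 -0.76  1.46  0.24  1.42 -2.32]
shift mm [ 27.4 519.7   2.8] turn -0.0
```

```bash
python3 -m crank '[[[0,15,0,0,1],[2,30,0,0,1],[2,30,0,0,1],[2,30,0,0,1],[2,30,0,0,1],[2,30,0,0,1],[2,30,0,0,1],[2,30,0,0,1],[2,30,0,0,1],[2,30,0,0,1]]]' >/dev/null
python3 -m crank '[[[2,30,0,0,1],[2,30,0,0,1],[2,30,0,0,1],[2,30,0,0,1],[1,30,0,0,1],[0,30,0,0,1],[0,30,0,0,1],[0,15,0,0,1],[0,0,0,0,1],[0,0,0,0,1]]]' >/dev/null
python3 -m crank '[[[0,0,0,0,1],[0,0,0,0,1],[0,0,0,0,1]]]' >/dev/null
python3 -c "
from h import *;go([.5664,-.1990,.20],0)"
```

```text
t 14.85 pos [ 0.5655 -0.188   0.2416] yaw 0.16 tilt [0.0001 0.0003] F [-0.8  0.4 -0.4] grip 13.9 30.0 j [ 0.68  0.23 -0.48  1.55  0.11  1.39 -1.37]
shift mm [ 0.8 11.  41.6] turn 0.003
```

```bash
python3 -m crank '[[[0.8,11,0,0,1],[0,0,15,0,1],[0,0,15,0,1],[0,0,15,0,1],[0,0,10,0,1],[0,0,0,0,1],[0,0,0,0,1],[0,0,0,0,1],[0,0,0,0,1],[0,0,0,0,1]]]' >/dev/null
python3 - <<'E'
from h import *
go([.5664,-.1990,.175],0)
from bench import get_image;import cv2
im=get_image("scene");tp=get_image("top");pickle.dump((im,tp),open("im1.pkl","wb"))
print("hole px",proj(im,[.5664,-.199,.09]),proj(tp,[.5664,-.199,.09]))
k=lambda a:np.clip(cv2.resize(a[:,:,::-1],None,fx=10,fy=10,interpolation=cv2.INTER_CUBIC)*1.8,0,255).astype(np.uint8)
cv2.imwrite("pics/g.png",np.hstack([k(im["pixels"][155:215,225:265]),k(tp["pixels"][195:255,320:360])]))
E
```

```text
t 15.68 pos [ 0.5667 -0.2012  0.1876] yaw -0.0 tilt [ 0.0017 -0.0008] F [-0.3 -0.5 -0. ] grip 13.8 30.0 j [ 0.69  0.27 -0.47  1.61  0.13  1.29 -1.37]
shift mm [-0.3 -2.2 12.6] turn -0.0
hole px [245.22708391 188.16621182] [339.54140182 228.96626792]
```

View pics/g.png

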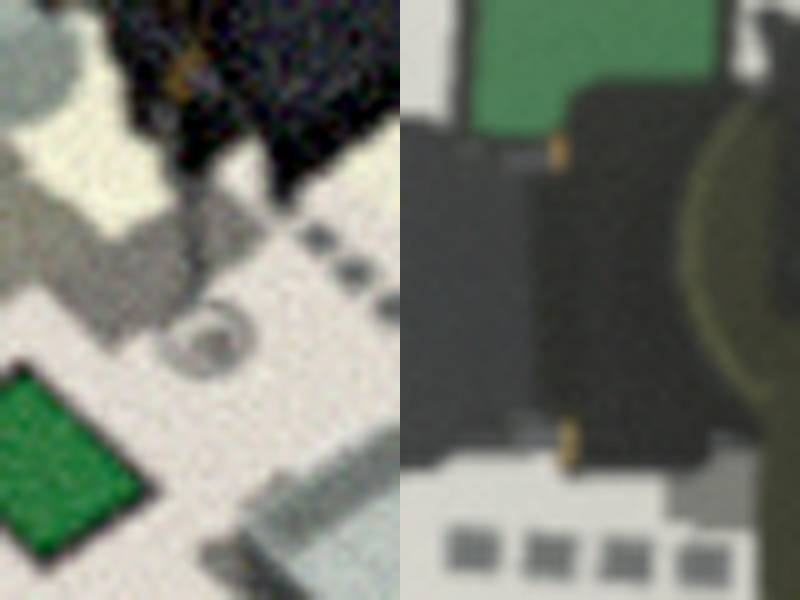

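In the scene crop the shank's tip is at about (194,302), just above the ring, whose centre is (208,340). The gripper hides the hole in the top view. I'll compare the tip with its predicted projection.

```bash
python3 -m crank '[[[0,0,0,0,1],[0,0,0,0,1],[0,0,0,0,1]]]' >/dev/null; python3 - <<'E'
from h import *
im,tp=pickle.load(open("im1.pkl","rb"))
c=lambda P:(proj(im,P)-[225,155]+.5)*10-.5
print("pred tip in crop",c([.5667,-.2012,.106]),"x+5mm",c([.5717,-.2012,.106]),"y+5mm",c([.5667,-.1962,.106]),"hole",c([.5664,-.199,.09]))
g=im["pixels"][155:215,225:265].mean(2)
print(np.round(g[20:38,14:27]).astype(int))
go([.5664,-.199,.175],0)
E
```

```text
pred tip in crop [198.96937043 302.40554215] x+5mm [187.74775189 310.73598704] y+5mm [209.32106726 310.78755996] hole [206.77083906 336.16211816]
[[125 123 105  79  49  44  62  63  64  75  91  97  85]
 [110  97  75  63  52  53  58  68  68  62  75  89  92]
 [ 79  69  64  57  48  49  54  67  62  66  68  73  91]
 [ 68  63  66  63  50  47  56  69  66  58  61  68  84]
 [ 60  65  63  63  55  40  55  68  68  59  69  85 103]
 [ 67  66  70  68  48  43  57  61  67  65  77  97 117]
 [ 63  68  68  66  63  40  44  64  76  87 102 116 122]
 [ 68  70  68  60  58  46  56  78 102 112 117 120 120]
 [ 68  67  67  67  54  50  66 102 114 123 119 123 117]
 [ 64  68  62  61  54  58  87 107 112 112 123 121 123]
 [ 69  65  61  55  59  69  84  74  82  96 113 120 120]
 [ 64  66  63  66  77  93 104  99  84  80  92 113 117]
 [ 71  73  64  90 104 104 100  95  91  86  81 100 117]
 [102  94  89 102 103  90  77  67  65  84  81  94 118]
 [117 103  94  92  99  76  71  63  63  82  81  95 117]
 [119 106  92  90  87  83  77  66  65  73  89 105 117]
 [125 113 105  89  85  83  87  76  73  86 105 117 120]
 [119 119 119 109  95  87  82  90  94 106 115 120 127]]
t 16.03 pos [ 0.566  -0.2011  0.1866] yaw -0.01 tilt [ 0.0001 -0.0002] F [-0.6 -0.6 -1.4] grip 13.8 30.0 j [ 0.69  0.27 -0.47  1.62  0.13  1.29 -1.37]
shift mm [ 0.4 -2.2 11.6] turn -0.0
```

```bash
python3 -m crank '[[[-0.5,-2.2,0,0,1],[0,0,0,0,1],[0,0,5,0,1],[0,0,5,0,1],[0,0,5,0,1],[0,0,5,0,1],[0,0,5,0,1],[0,0,5,0,1],[0,0,0,0,1],[0,0,0,0,1]]]' >/dev/null; python3 -c "
from h import *;go([.5655,-.199,.1455],0)"
```

```text
t 16.87 pos [ 0.5653 -0.1988  0.156 ] yaw -0.01 tilt [-0.0008  0.0003] F [-0.7 -0.8 -0.4] grip 14.1 30.0 j [ 0.69  0.29 -0.47  1.66  0.14  1.23 -1.38]
shift mm [ 0.2  0.2 10.5] turn -0.0
```

The tip is 15 mm into the well with no contact force. Press down.

```bash
python3 -m crank '[[[0,0,2,0,1],[0,0,2,0,1],[0,0,2,0,1],[0,0,2,0,1],[0,0,2,0,1],[0,0,0,0,1],[0,0,0,0,1]]]' 40 >/dev/null; python3 -c "
from h import *;go([.5655,-.199,.1455],0)"
python3 -m crank '[[[0,0,1,0,1],[0,0,1,0,1],[0,0,0,0,1],[0,0,0,0,1],[0,0,0,0,1]]]' >/dev/null; python3 -c "
from h import *;go([.5655,-.199,.1455],0)"
```

```text
t 17.45 pos [ 0.5658 -0.199   0.1469] yaw -0.01 tilt [ 0.0006 -0.0004] F [ 0.1 -0.3  2.3] grip 13.8 40.0 j [ 0.68  0.3  -0.47  1.67  0.14  1.21 -1.38]
shift mm [-0.3  0.   1.4] turn -0.0
t 17.87 pos [ 0.5659 -0.199   0.1455] yaw -0.01 tilt [ 0.0009 -0.0006] F [-0.5  0.6  6.3] grip 13.8 40.0 j [ 0.68  0.3  -0.47  1.67  0.14  1.21 -1.38]
shift mm [-0.4  0.  -0. ] turn -0.0
```

```bash
python3 -m crank '[[[0,0,1,0,1],[0,0,0,0,1],[0,0,0,0,1],[0,0,0,0,1],[0,0,0,0,1],[0,0,0,0,1],[0,0,0,0,1]]]' >/dev/null; python3 - <<'E'
from h import *;go([.5655,-.199,.1455],0)
from bench import get_image;import cv2
im=get_image("scene");cv2.imwrite("pics/h.png",cv2.resize(im["pixels"][110:300,150:400,::-1],None,fx=3,fy=3))
E
```

```text
t 18.45 pos [ 0.566  -0.199   0.1453] yaw -0.01 tilt [ 0.0011 -0.0009] F [-2.   0.6  8.8] grip 13.6 40.0 j [ 0.68  0.3  -0.47  1.67  0.14  1.21 -1.38]
shift mm [-0.5  0.  -0.2] turn -0.0
```

View pics/h.png

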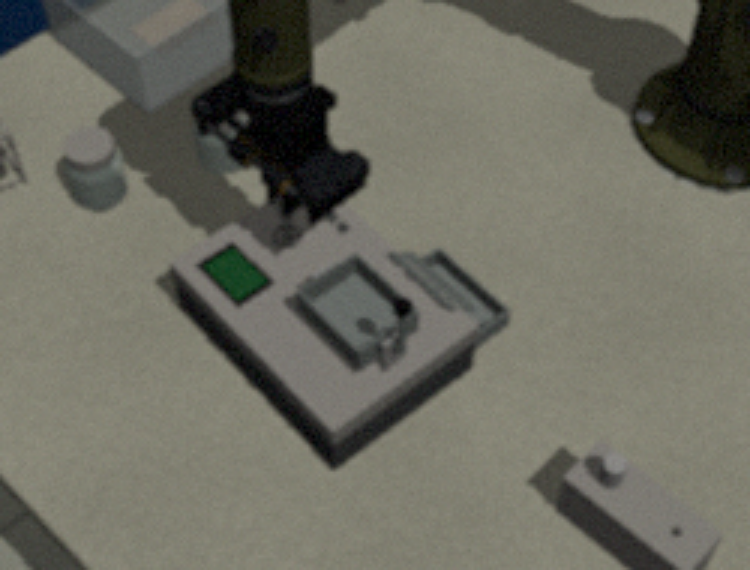

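The stylus is in the hole at (285,232). The hopper is level with its ball at (402,306), the probe is in the stand at (612,465), and the visible jar is upright. The downward push has stalled at 8.8 N against the stop, so I'm handing in.

```bash
python3 -c "
from bench import job;print(job.close_job())"
```

```text
the job is handed in; nothing more can be done
None
```

I tipped the hopper to about 45°, held it there for over a second and brought it back level, then handed in with the gripped stylus holding the reset button against its stop at 8.8 N; no verdict came back.

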